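# Lock the petty-cash tin into its bench holder

## Robot

A 7-joint arm with a two-finger parallel gripper is mounted at the origin on the work surface; the furniture and walls round the work are solid. World frame = base frame: x ahead of the robot, y to its left, z up, the work surface at z = 0. Lengths are in m, angles in rad, forces in N, time in s.
With the tool pointing down it reaches from about 0.4 to 0.85 m from the base axis. Payload 10.4 kg.
Tool frame: the origin (TCP) lies between the finger pads; the fingertips stand 11 mm ahead of it and the grasp point (between the pads) lies 8 mm behind it (r.tcp_to_tips is the distance from the TCP to the fingertips, in m); z points along the fingers, y is the line along which they close (so a half turn about z gives the same grasp; the last joint's range is limited). The gripper opens to 87 mm and grips with 3 to 60 N. Pads are 19 mm wide; open, the fingers measure 117 mm over their backs; the gripper's body (75 mm by 190 mm) begins 51 mm behind the grasp point.
Start: joints at [1.155, 0.332, -0.065, 1.46, 0.022, 1.35, -0.088], TCP at [0.239, -0.577, 0.234] pointing down, gripper open.
Joint ranges: [-2.6, 2.6], [-0.5, 2.12], [-1.47, 1.34], [0.16, 2.42], [-1.27, 4.41], [0.06, 2.06], [-2.6, 2.6]. Speed limits (rad/s): [2.22, 2.22, 2.79, 2.79, 3.14, 3.14, 3.14].

## Interface

Orientations are given as a unit quaternion [x, y, z, w].
In Python, from bench import r gives the robot as it stands. The module is installed in compiled form; this text tells all that it offers.
- The arm moves only by the shell command python3 -m crank 'ROWS' [FORCE]. ROWS is JSON, a list of rows, each an object of numbers: "claw": the closure, from -1 (fully open) to 1 (shut); "dx", "dy", "dz": the shift along the tool's x, y, z each as a share of 3 cm, from -1 to 1; "ax", "ay", "az": the turn, a rotation vector about the tool's x, y, z each as a share of 6 degrees, from -1 to 1. A call has 1 to 8 rows; each row shifts and turns the commanded pose from where the row before left it, along the tool's axes as they then stand; what a row does not reach is not made up. A row lasts 1/12 s, in which the tool goes at most 41.7 mm and 7.16 degrees, less where a joint would pass 70% of its speed; a pose out of reach is approached as far as the arm can. A call with a number of a shift or a turn outside -1 to 1 is refused whole. A call with a gripper value outside its range is refused whole. The fingers move at their own pace and stop on an object; FORCE is the grip in N (left out, the last holds). Time passes only in rows, so rows that do not move let the fingers close. It gives the time, the measured TCP pose, the force, the opening and the grip force at its end, in the units of the state.
- r.read_state(): the state, without advancing time (a new reading comes with each control period).
- r.camera(name): name is "side" or "top"; returns a dict with "color" (384x512x3 uint8, red, green, blue), "mtx" (3x3 intrinsics, pixels), "k1" (the pictures are not rectified: a ray, as slopes to the right and down, at radius r is drawn at 1 + k1 r^2 times it, then the intrinsics apply), "R" (3x3) and "t" (3): a world point X has camera coordinates R X + t. Camera axes: x right, y down, z forward; pixel columns grow to the right and rows downward; lengths in m; the calibration is good to about 2 mm. A picture is of the moment at which its call begins. There is no depth.
- r.close_job(): hands the job in; it is judged then, once.
The state is a dict: "time": time; "joint_positions": joint angles; "joint_vel": joint speeds; "joint_torque": joint torques, N m; "ee_pos": TCP position; "eef_rot": TCP orientation; "ft_force": force on the tool from outside, world axes, zero at the start; "torque": the same for the moment, N m; "width": finger opening in m; "grip_force": force on a finger pad.
Only numpy, scipy, OpenCV 4.12 (cv2) and the standard library are available. Lean on these libraries where they do the work, as an engineer would, in place of code of your own. Each camera call takes 0.05 s, during which the arm holds its last target. There are 200 camera calls.

## Task

Lock the petty-cash tin (the straight-sided tin standing before the holder) into its bench holder: push it along the table with the fingertips, standing upright, into the V of the holder until it rests against both cheeks, and only then push the holder's lever across the front of the tin, past its centre, so that it snaps over and its rubber pad presses on the tin. Only push: do not grasp, lift or tip the tin and do not pinch the lever. Leave the other things where they stand.

Things in the scene. Friction and masses are not known exactly. Their poses are not given: they have to be found in the camera images.
- cash_tin: petty-cash tin, a loose, closed, straight-sided upright can 68 mm across, 87 mm high, 0.21 to 0.42 kg. Origin: centre of its underside, z up. It starts 105 to 155 mm in front of the holder's V, up to 18 mm to either side of the V's centre line, and slides on the bare table.
- holder: tin holder, aluminium, fixed; origin on the table at the axis of a fully seated tin. x axis points into the V: two flat cheeks, 80 mm high, meeting at 90 deg on the +x side, outer ends of their faces at x = 6, y = +-42 mm. Open to -x (robot's right), no floor. y axis points roughly to the robot; that side has a 6 mm high foot plate (x = -62 to 90, y = 50 to 84 mm).
- hinge (a point): on the axis of the lever's upright hinge, at x = -45, y = 62 mm in the holder's frame, 58 mm above the table; its hub disc is 34 mm across; from it a spring strut, 60 to 72 mm above the table, runs to an anchor post 47 mm away in the holder's +x direction. Axes as the holder's.
- lever: the lever; origin on the hinge axis at table height, x axis along its bar. Its rubber pad, 16 mm across, has the centre of its pressing face 62 mm along the bar from the hinge axis, 11 mm off the bar's middle to +y (the side that meets the tin), 48 mm above the table.
- lever_angle (a joint): lever angle (rad) about the upright hinge, growing counter-clockwise from above. 0 = open stop: the bar points out of the mouth, at +165 deg from the holder's x axis, counter-clockwise. Its spring drives it back to 0 below 0.95 and on over by itself above 0.95; at about 1.83 the bar crosses the mouth, pad on the seated tin (1.98 with none). Takes up to about 4 N at the tab.
- lever_tab (a point): centre of the lever's black upright thumb tab, 94 mm from the hinge axis, 59 mm above the table; tab 36 mm long along the bar, 9 mm thick, from 34 to 84 mm height. x axis along the bar away from the hinge; y axis the way the tab moves when flipped over (joint growing): push its -y face. The bar is 9 mm thick, 41 to 55 mm high, ends 112 mm from the hinge axis.
- portion_cup: bystander: the small lidded portion cup, 56 mm across, 32 mm high, near the hinge side of the holder, loose; origin: centre of its underside
- tape_roll: bystander: the small tape roll, 61 mm across, 19 mm high, lying flat between the robot and the lever, loose; origin: centre of its underside
- mug: bystander: the mug, 81 mm across, 101 mm high, handle to its own -y, right of the work, loose; origin: centre of its underside
- shaker: bystander: the steel flour shaker, 67 mm across, 110 mm high, right of the work, loose; origin: centre of its underside
- jar: bystander: the slim jar, 45 mm across, 119 mm high, left of the work, loose; origin: centre of its underside
Not all that is in view belongs to the job. What is shaped like the cash_tin but yellow is not meant.

How it is judged:
By the outcome, as a careful person would: the job done as asked, in the order asked, and still so for the second after the job is handed in, with the robot touching nothing.
It also fails if it takes over 53 s, if anything falls off the work surface, if the arm or the gripper's body presses on something with over 40 N, if the wrist force passes 120 N, or if a joint passes its speed limit or range.

## Working session

There is one attempt and no reset: what is moved stays moved. The work goes in short steps, Python scripts to look and compute and a shell command to move; the robot and the scene stay as the last step left them, time stands still between calls to the robot, and variables do not carry over. Pictures are saved under pics/ and viewed, at most 10 in all, crops included, and the job is handed in when it is done.

```bash
mkdir -p pics; cat > h.py <<'E'
import numpy as np,cv2
from bench import r
def snap(n,f):
    c=r.camera(n); cv2.imwrite('pics/'+f,c['color'][:,:,::-1]); np.savez('pics/'+f[:-4]+'.npz',**{k:c[k] for k in('color','mtx','k1','R','t')}); return c
def ray(c,u,v):
    k=float(c['k1']); p=cv2.undistortPoints(np.array([[[u,v]]],float),np.array(c['mtx'],float),np.array([k,0,0,0,0.])).ravel()
    R=np.array(c['R']);t=np.array(c['t']); return -R.T@t, R.T@np.array([p[0],p[1],1])
def onz(c,u,v,z):
    o,d=ray(c,u,v); return (o+d*(z-o[2])/d[2])
def proj(c,X):
    p=np.array(c['R'])@np.array(X)+c['t']; s=p[:2]/p[2]; s=s*(1+float(c['k1'])*(s@s)); m=np.array(c['mtx']); return m[0,0]*s[0]+m[0,2],m[1,1]*s[1]+m[1,2]
E
python3 - <<'E'
from h import *
for n in('top','side'):
    c=snap(n,n+'0.png'); print(n,(-np.array(c['R']).T@c['t']).round(3))
s=r.read_state(); print(s['time'],s['ee_pos'],s['eef_rot'],s['width'],r.tcp_to_tips)
E
```

```text
top [ 0.246 -0.039  1.088]
side [0.169 0.317 0.939]
0.1 [ 0.23911753 -0.57710666  0.23285756] [ 9.80775439e-01  1.95138835e-01 -1.43820583e-04 -5.93109656e-04] 0.08742179220499323 0.011
```

View pics/top0.png

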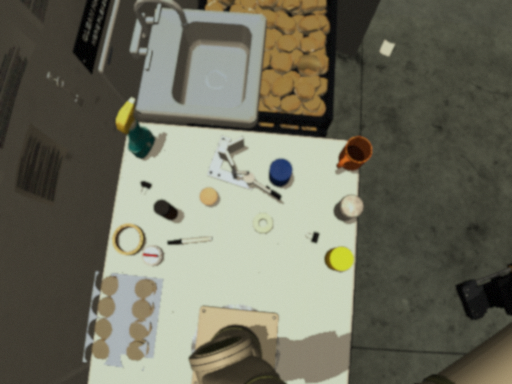

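View pics/side0.png

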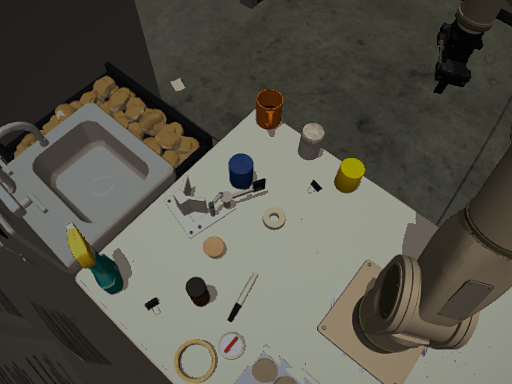

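Top view: the blue tin is at about (281,172), the holder at (235,160), the lever pointing right with its tab near (278,197). I'll zoom in on both views.

```bash
python3 - <<'E'
import cv2,numpy as np
a=cv2.imread('pics/top0.png')[125:225,195:305]; b=cv2.imread('pics/side0.png')[145:245,160:280]
a=cv2.resize(a,None,fx=5.5,fy=5.5,interpolation=cv2.INTER_CUBIC); b=cv2.resize(b,None,fx=6,fy=6,interpolation=cv2.INTER_CUBIC)
cv2.imwrite('pics/ta.png',a); cv2.imwrite('pics/sb.png',b)
from h import *
for n in('top0','side0'):
    c=dict(np.load(f'pics/{n}.npz')); h=cv2.cvtColor(c['color'],cv2.COLOR_RGB2HSV)
    m=cv2.inRange(h,(105,120,40),(128,255,255)); 
    k,l,st,ce=cv2.connectedComponentsWithStats(m)
    i=1+np.argmax(st[1:,4]); print(n,st[i],ce[i],onz(c,*ce[i],.06))
    mm=(l==i); v=c['color'][mm].mean(0);print(v)
E
```

```text
top0 [270 160  21  22 385] [280.11948052 170.80519481] [ 0.52768662 -0.08130672  0.06      ]
[ 37.57922078  57.47792208 100.53766234]
side0 [229 154  24  28 497] [240.3360161  166.24748491] [ 0.52988304 -0.08632701  0.06      ]
[25.58953722 41.62575453 75.84305835]
```

View pics/ta.png

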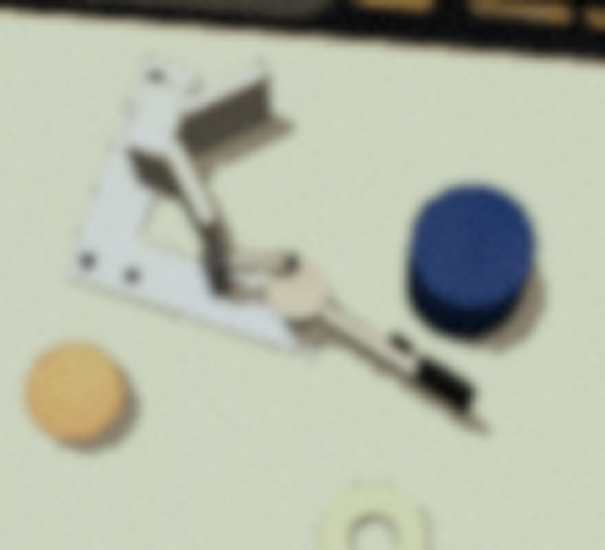

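View pics/sb.png

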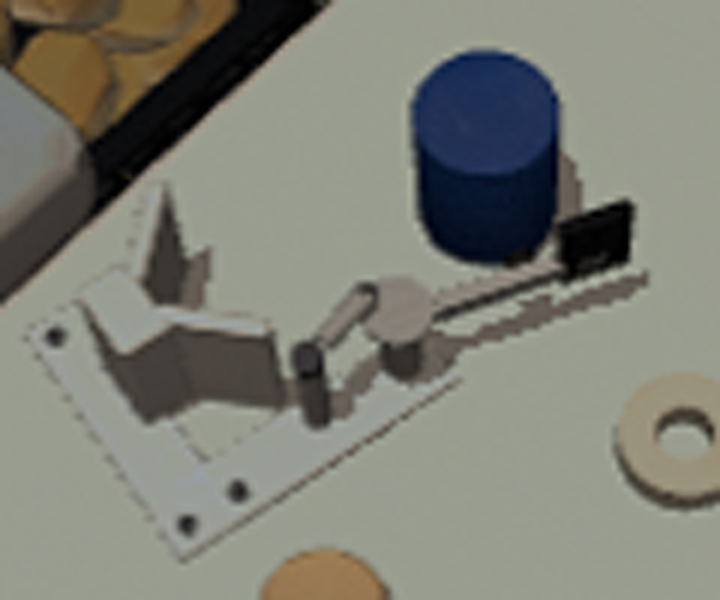

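The top crop shows the foot plate edge from (75,280) to (305,352), the hub at (297,288), the tab at (445,385) and the tin top at (472,245). In the side crop the plate edge runs (182,560) to (460,380), with the hub at (400,308), the tab's top edge from (560,240) to (632,203) and the tin top at (485,112).

```bash
python3 - <<'E'
from h import *
T=dict(np.load('pics/top0.npz'));S=dict(np.load('pics/side0.npz'))
ft=lambda u,v:((u+.5)/5.5-.5+195,(v+.5)/5.5-.5+125); fs=lambda u,v:((u+.5)/6-.5+160,(v+.5)/6-.5+145)
P={'corner':((75,280),(182,560),.006),'end':((305,352),(460,380),.006),'farcorner':((145,62),(28,335),.006),'hub':((297,288),(400,308),.07),'tab':((445,368),(596,222),.084),'tin':((472,245),(485,112),.087)}
G={}
for k,(a,b,z) in P.items():
    p=onz(T,*ft(*a),z);q=onz(S,*fs(*b),z); 
    o1,d1=ray(T,*ft(*a));o2,d2=ray(S,*fs(*b)); A=np.c_[d1,-d2]; x=np.linalg.lstsq(A,o2-o1,rcond=None)[0]
    G[k]=(p+q)/2; print(k,p.round(4),q.round(4),'tri',((o1+d1*x[0]+o2+d2*x[1])/2).round(4))
# pose fit of holder from corner,end,hub
H=np.array([[90,84],[-62,84],[-45,62]])/1e3; W=np.array([G[k][:2] for k in('corner','end','hub')])
Hc=H-H.mean(0);Wc=W-W.mean(0);M=Hc.T@Wc; U,s,V=np.linalg.svd(M);R=(U@np.diag([1,np.linalg.det(U@V)])@V).T
t=W.mean(0)-R@H.mean(0); print('holder',t,np.degrees(np.arctan2(R[1,0],R[0,0])),(H@R.T+t-W)*1e3)
for k in('tin','tab','hub'): print(k,'in holder mm',R.T@(G[k][:2]-t)*1e3)
hg=R@[-.045,.062]+t;a=np.arctan2(R[1,0],R[0,0])+np.radians(165);print('hinge',hg,'tab open',hg+.094*np.array([np.cos(a),np.sin(a)]))
E
```

```text
corner [0.5064 0.1384 0.006 ] [0.5069 0.1455 0.006 ] tri [ 0.512   0.1418 -0.0118]
end [0.4771 0.0044 0.006 ] [ 0.4717 -0.0015  0.006 ] tri [0.4714 0.003  0.0172]
farcorner [0.6401 0.114  0.006 ] [0.6401 0.1132 0.006 ] tri [0.6392 0.1137 0.0081]
hub [0.4977 0.0095 0.07  ] [0.4938 0.0113 0.07  ] tri [0.4978 0.0093 0.0634]
tab [ 0.4588 -0.0721  0.084 ] [ 0.4517 -0.0716  0.084 ] tri [ 0.4566 -0.0731  0.0793]
tin [ 0.5253 -0.0806  0.087 ] [ 0.5249 -0.0813  0.087 ] tri [ 0.5247 -0.0807  0.0881]
holder [0.56813752 0.03895199] 76.5648486006044 [[ 0.70386903  4.0681825 ]
 [-2.35918544 -3.25137294]
 [ 1.65531641 -0.81680956]]
tin in holder mm [-126.60758907   14.00155674]
tab in holder mm [-133.97660546   84.05653315]
hub in holder mm [-44.59014758  63.79979756]
hinge [0.49737873 0.00958885] tab open [ 0.45261933 -0.07307067]
```

```bash
python3 -m crank '[{"dx":1,"dy":-0.15,"az":-0.5,"claw":0.2},{"dx":1,"dy":-0.15,"az":-0.5,"claw":0.2},{"dx":1,"dy":-0.15,"az":-0.5,"claw":0.2},{"dx":1,"dy":-0.15,"az":-0.5,"claw":0.2},{"dx":1,"dy":-0.15,"az":-0.5,"claw":0.2},{"dx":1,"dy":-0.15,"az":-0.5,"claw":0.2},{"dx":1,"dy":-0.15,"az":-0.5,"claw":0.2},{"dx":1,"dy":-0.15,"az":-0.5,"claw":0.2}]'
cat >> h.py <<'E'
HT=np.array([.5681,.0390]);HA=np.radians(76.56);HR=np.array([[np.cos(HA),-np.sin(HA)],[np.sin(HA),np.cos(HA)]])
from scipy.spatial.transform import Rotation as Ro
def where(goal=None,quiet=0):
    s=r.read_state();p=np.array(s['ee_pos']);R=Ro.from_quat(s['eef_rot']).as_matrix()
    print('t',round(s['time'],2),'holder mm',(HR.T@(p[:2]-HT)*1e3).round(1),'z',round(p[2]*1e3,1),'yaw of tool x rel holder',round(np.degrees(np.arctan2(R[1,0],R[0,0])-HA),2),'tilt',R[2].round(3),'F holder',(HR.T@np.array(s['ft_force'])[:2]).round(1),round(s['ft_force'][2],1),'w',round(s['width'],4))
    if goal is not None:
        g=np.r_[HR@(np.array(goal[:2])/1e3)+HT,goal[2]/1e3]; print('rows units',(R.T@(g-p)/.03).round(2))
E
python3 - <<'E'
from h import *
where((-185,14,180))
T=dict(np.load('pics/top0.npz'))
for n,u,v,z in(('roll',263,221.5,.019),('cup',209,197,.032),('mug',355,153,.1),('shaker',351,207,.11)): 
    p=onz(T,u,v,z); print(n,p.round(3),(HR.T@(p[:2]-HT)*1e3).round())
E
```

```text
t 0.1 holder mm [-675.7  176.8] z 232.9 yaw of tool x rel holder -54.05 tilt [-0.    -0.001 -1.   ] F holder [-0.9  0.8] 0.9 w 0.0874
rows units [ 13.99 -10.05   1.77]
roll [ 0.378 -0.045  0.019] [-126.  166.]
cup [0.434 0.124 0.032] [ 51. 150.]
mug [ 0.591 -0.292  0.1  ] [-317.  -99.]
shaker [ 0.429 -0.284  0.11 ] [-346.   60.]invalid input at $[0]: expected keys claw, dx, dy, dz, ax, ay, az
```

```bash
python3 -m crank '[{"claw":0.2,"dx":1,"dy":-0.15,"dz":0,"ax":0,"ay":0,"az":-0.5},{"claw":0.2,"dx":1,"dy":-0.15,"dz":0,"ax":0,"ay":0,"az":-0.5},{"claw":0.2,"dx":1,"dy":-0.15,"dz":0,"ax":0,"ay":0,"az":-0.5},{"claw":0.2,"dx":1,"dy":-0.15,"dz":0,"ax":0,"ay":0,"az":-0.5},{"claw":0.2,"dx":1,"dy":-0.15,"dz":0,"ax":0,"ay":0,"az":-0.5},{"claw":0.2,"dx":1,"dy":-0.15,"dz":0,"ax":0,"ay":0,"az":-0.5},{"claw":0.2,"dx":1,"dy":-0.15,"dz":0,"ax":0,"ay":0,"az":-0.5},{"claw":0.2,"dx":1,"dy":-0.15,"dz":0,"ax":0,"ay":0,"az":-0.5}]'
python3 -c "
from h import *
where((-185,14,180))"
```

```text
time: 0.77
ee_pos: [0.4204, -0.4163, 0.2331]
eef_rot: [0.918, 0.396, -0.0, -0.0]
ft_force: [0.5, -0.9, -0.3]
width: 0.042
grip_force: 0.0
t 0.77 holder mm [-477.2   37.8] z 233.1 yaw of tool x rel holder -29.9 tilt [ 0.    -0.001 -1.   ] F holder [-0.8 -0.7] -0.3 w 0.042
rows units [ 8.84 -4.17  1.77]
```

```bash
python3 -m crank '[{"claw":0.2,"dx":1,"dy":-0.15,"dz":0,"ax":0,"ay":0,"az":-0.62},{"claw":0.2,"dx":1,"dy":-0.15,"dz":0,"ax":0,"ay":0,"az":-0.62},{"claw":0.2,"dx":1,"dy":-0.15,"dz":0,"ax":0,"ay":0,"az":-0.62},{"claw":0.2,"dx":1,"dy":-0.15,"dz":0,"ax":0,"ay":0,"az":-0.62},{"claw":0.2,"dx":1,"dy":-0.15,"dz":0,"ax":0,"ay":0,"az":-0.62},{"claw":0.2,"dx":1,"dy":-0.15,"dz":0,"ax":0,"ay":0,"az":-0.62},{"claw":0.2,"dx":1,"dy":-0.15,"dz":0,"ax":0,"ay":0,"az":-0.62},{"claw":0.2,"dx":1,"dy":-0.15,"dz":0,"ax":0,"ay":0,"az":-0.62}]'
python3 -c "
from h import *
where((-185,14,180))"
```

```text
time: 1.43
ee_pos: [0.5094, -0.1934, 0.2332]
eef_rot: [0.786, 0.619, -0.0, -0.0]
ft_force: [-0.2, 0.5, -0.5]
width: 0.035
grip_force: 0.0
t 1.43 holder mm [-239.7    3. ] z 233.2 yaw of tool x rel holder -0.1 tilt [ 0.    -0.001 -1.   ] F holder [0.4 0.4] -0.5 w 0.035
rows units [ 1.82 -0.37  1.77]
```

```bash
python3 -m crank '[{"claw":0.2,"dx":0.91,"dy":-0.18,"dz":0,"ax":0,"ay":0,"az":0},{"claw":0.2,"dx":0.91,"dy":-0.18,"dz":0,"ax":0,"ay":0,"az":0},{"claw":0.2,"dx":0,"dy":0,"dz":0.8,"ax":0,"ay":0,"az":0},{"claw":0.2,"dx":0,"dy":0,"dz":0.8,"ax":0,"ay":0,"az":0},{"claw":0.2,"dx":0,"dy":0,"dz":0.8,"ax":0,"ay":0,"az":0},{"claw":0.2,"dx":0,"dy":0,"dz":0.8,"ax":0,"ay":0,"az":0},{"claw":0.2,"dx":0,"dy":0,"dz":0.8,"ax":0,"ay":0,"az":0}]'
python3 - <<'E'
from h import *
where((-185,14,41))
c=snap('side','s1.png');cv2.imwrite('pics/s1c.png',cv2.resize(c['color'][120:270,160:360,::-1],None,fx=4,fy=4,interpolation=cv2.INTER_CUBIC))
E
```

```text
time: 2.02
ee_pos: [0.5114, -0.1394, 0.1123]
eef_rot: [0.787, 0.618, -0.0, -0.0]
ft_force: [0.9, 0.2, -0.2]
width: 0.0345
grip_force: 0.0
t 2.02 holder mm [-186.6   13.7] z 112.3 yaw of tool x rel holder -0.29 tilt [-0. -0. -1.] F holder [ 0.5 -0.9] -0.2 w 0.0345
rows units [ 0.05 -0.01  2.38]
```

View pics/s1c.png

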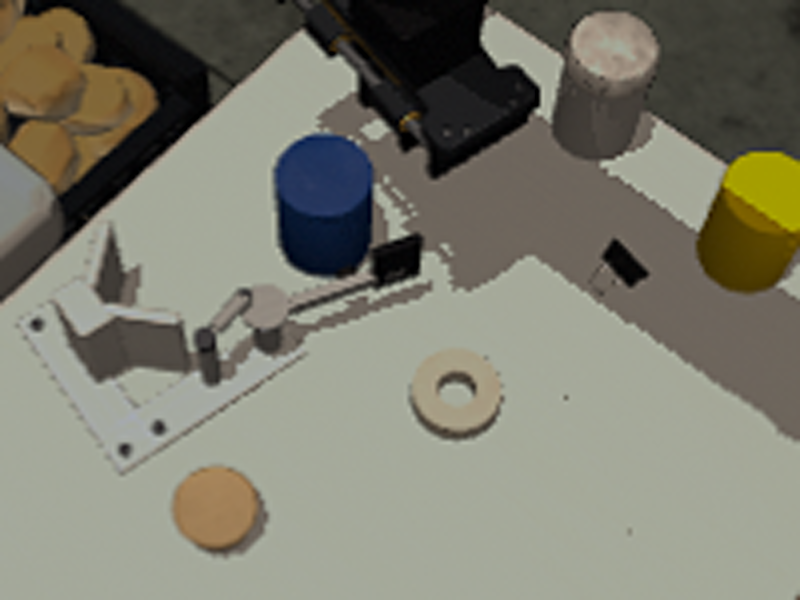

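The gripper stands behind the blue tin (crop (325,205)), with the lever and the other things untouched. Now I'll go down the rest of the way and start the push.

```bash
python3 -m crank '[{"claw":0.2,"dx":0,"dy":0,"dz":0.8,"ax":0,"ay":0,"az":0},{"claw":0.2,"dx":0,"dy":0,"dz":0.8,"ax":0,"ay":0,"az":0},{"claw":0.2,"dx":0,"dy":0,"dz":0.75,"ax":0,"ay":0,"az":0},{"claw":0.2,"dx":0.2,"dy":0,"dz":0,"ax":0,"ay":0,"az":0},{"claw":0.2,"dx":0.2,"dy":0,"dz":0,"ax":0,"ay":0,"az":0},{"claw":0.2,"dx":0.2,"dy":0,"dz":0,"ax":0,"ay":0,"az":0},{"claw":0.2,"dx":0.2,"dy":0,"dz":0,"ax":0,"ay":0,"az":0},{"claw":0.2,"dx":0.2,"dy":0,"dz":0,"ax":0,"ay":0,"az":0}]'
python3 -m crank '[{"claw":0.2,"dx":0.3,"dy":0.05,"dz":0,"ax":0,"ay":0,"az":0},{"claw":0.2,"dx":0.3,"dy":0.06,"dz":0,"ax":0,"ay":0,"az":0},{"claw":0.2,"dx":0.3,"dy":0.06,"dz":0,"ax":0,"ay":0,"az":0},{"claw":0.2,"dx":0.3,"dy":0.06,"dz":0,"ax":0,"ay":0,"az":0},{"claw":0.2,"dx":0.3,"dy":0.06,"dz":0,"ax":0,"ay":0,"az":0},{"claw":0.2,"dx":0.3,"dy":0.06,"dz":0,"ax":0,"ay":0,"az":0}]'
python3 - <<'E'
from h import *
where((-39,0,41))
c=snap('side','s2.png');cv2.imwrite('pics/s2c.png',cv2.resize(c['color'][120:270,160:360,::-1],None,fx=4,fy=4,interpolation=cv2.INTER_CUBIC))
E
```

```text
time: 2.73
ee_pos: [0.5197, -0.1101, 0.0445]
eef_rot: [0.787, 0.618, 0.0, 0.001]
ft_force: [-0.6, -3.5, 2.6]
width: 0.0349
grip_force: 1.9
time: 3.23
ee_pos: [0.5424, -0.0595, 0.0431]
eef_rot: [0.787, 0.618, -0.0, 0.0]
ft_force: [-1.9, -4.4, 4.0]
width: 0.0347
grip_force: 2.4
t 3.23 holder mm [-101.8    2.1] z 43.1 yaw of tool x rel holder -0.29 tilt [-0.  0. -1.] F holder [-4.7  0.9] 4.0 w 0.0347
rows units [2.09 0.06 0.07]
```

View pics/s2c.png

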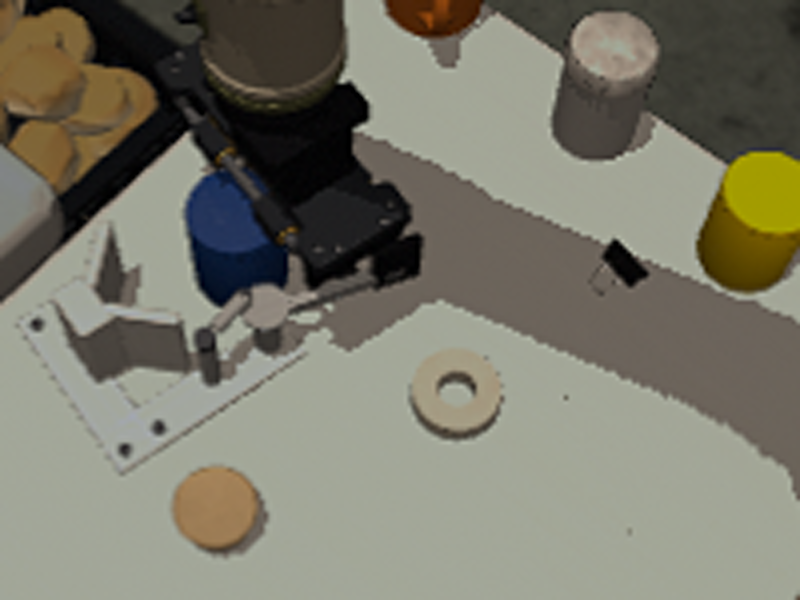

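The tin is upright, sliding along the centre line past the hub (crop (235,235)), and the lever is still open. I'll keep pushing, more slowly near the end.

```bash
python3 -m crank '[{"claw":0.2,"dx":0.3,"dy":0.03,"dz":0,"ax":0,"ay":0,"az":0},{"claw":0.2,"dx":0.3,"dy":0.03,"dz":0,"ax":0,"ay":0,"az":0},{"claw":0.2,"dx":0.3,"dy":0,"dz":0,"ax":0,"ay":0,"az":0},{"claw":0.2,"dx":0.25,"dy":0,"dz":0,"ax":0,"ay":0,"az":0},{"claw":0.2,"dx":0.2,"dy":0,"dz":0,"ax":0,"ay":0,"az":0},{"claw":0.2,"dx":0.15,"dy":0,"dz":0,"ax":0,"ay":0,"az":0},{"claw":0.2,"dx":0.1,"dy":0,"dz":0,"ax":0,"ay":0,"az":0}]'
python3 -c "
from h import *
where((-39,0,41))"
```

```text
time: 3.87
ee_pos: [0.555, -0.0134, 0.0429]
eef_rot: [0.786, 0.618, -0.0, -0.0]
ft_force: [-1.9, -2.4, 1.1]
width: 0.0346
grip_force: 1.9
t 3.87 holder mm [-54.    0.5] z 42.9 yaw of tool x rel holder -0.26 tilt [ 0. -0. -1.] F holder [-2.8  1.3] 1.1 w 0.0346
rows units [0.5  0.02 0.06]
```

```bash
python3 -m crank '[{"claw":0.2,"dx":0.1,"dy":0,"dz":0,"ax":0,"ay":0,"az":0},{"claw":0.2,"dx":0.1,"dy":0,"dz":0,"ax":0,"ay":0,"az":0},{"claw":0.2,"dx":0.1,"dy":0,"dz":0,"ax":0,"ay":0,"az":0}]'
for i in 1 ; do python3 -m crank '[{"claw":0.2,"dx":0.05,"dy":0,"dz":0,"ax":0,"ay":0,"az":0},{"claw":0.2,"dx":0.05,"dy":0,"dz":0,"ax":0,"ay":0,"az":0}]'; done
python3 -c "
from h import *
where((-39,0,41))"
```

```text
time: 4.12
ee_pos: [0.5572, -0.0054, 0.043]
eef_rot: [0.787, 0.617, -0.0, 0.0]
ft_force: [0.2, -3.1, 1.1]
width: 0.0347
grip_force: 1.8
time: 4.28
ee_pos: [0.5579, -0.0023, 0.043]
eef_rot: [0.787, 0.617, -0.0, -0.0]
ft_force: [-1.1, -2.3, 0.8]
width: 0.0348
grip_force: 1.7
t 4.28 holder mm [-42.6   0.3] z 43.0 yaw of tool x rel holder -0.29 tilt [-0. -0. -1.] F holder [-2.5  0.5] 0.8 w 0.0348
rows units [0.12 0.01 0.07]
```

Not yet against the cheeks, since the force is still only sliding friction. I'll creep forward in small steps.

```bash
python3 -m crank '[{"claw":0.2,"dx":0.06,"dy":0,"dz":0,"ax":0,"ay":0,"az":0},{"claw":0.2,"dx":0.06,"dy":0,"dz":0,"ax":0,"ay":0,"az":0}]'; python3 -m crank '[{"claw":0.2,"dx":0.06,"dy":0,"dz":0,"ax":0,"ay":0,"az":0},{"claw":0.2,"dx":0,"dy":0,"dz":0,"ax":0,"ay":0,"az":0}]';
python3 -c "
from h import *
where((-39,0,41))"
```

```text
time: 4.45
ee_pos: [0.5588, 0.001, 0.043]
eef_rot: [0.787, 0.617, -0.0, 0.0]
ft_force: [-0.6, -3.3, 1.5]
width: 0.0347
grip_force: 1.7
time: 4.62
ee_pos: [0.5592, 0.0017, 0.0431]
eef_rot: [0.787, 0.617, -0.001, 0.001]
ft_force: [-0.8, -6.1, 2.2]
width: 0.0347
grip_force: 3.3
t 4.62 holder mm [-38.3  -0. ] z 43.1 yaw of tool x rel holder -0.33 tilt [-0.002  0.    -1.   ] F holder [-6.1 -0.6] 2.2 w 0.0347
rows units [-0.02 -0.    0.07]
```

```bash
python3 -m crank '[{"claw":0.2,"dx":0.05,"dy":0,"dz":0,"ax":0,"ay":0,"az":0},{"claw":0.2,"dx":0.05,"dy":0,"dz":0,"ax":0,"ay":0,"az":0},{"claw":0.2,"dx":0,"dy":0,"dz":0,"ax":0,"ay":0,"az":0}]'
python3 -c "
from h import *
where((-39,0,41))"
```

```text
time: 4.87
ee_pos: [0.5593, 0.0019, 0.0431]
eef_rot: [0.787, 0.616, -0.002, 0.001]
ft_force: [-3.9, -14.4, 7.9]
width: 0.035
grip_force: 7.5
t 4.87 holder mm [-38.1  -0.1] z 43.1 yaw of tool x rel holder -0.44 tilt [-0.005 -0.001 -1.   ] F holder [-14.9   0.4] 7.9 w 0.035
rows units [-0.03 -0.    0.07]
```

The tin is seated: 15 N and no further motion. I'll back straight off, then rise and close the fingers.

```bash
python3 -m crank '[{"claw":0.2,"dx":-0.2,"dy":0,"dz":0,"ax":0,"ay":0,"az":0},{"claw":0.2,"dx":-0.6,"dy":0,"dz":0,"ax":0,"ay":0,"az":0},{"claw":0.2,"dx":-0.8,"dy":0,"dz":0,"ax":0,"ay":0,"az":0},{"claw":0.2,"dx":-0.8,"dy":0,"dz":0,"ax":0,"ay":0,"az":0},{"claw":0.2,"dx":0,"dy":0,"dz":-0.8,"ax":0,"ay":0,"az":0},{"claw":0.2,"dx":0,"dy":0,"dz":-1,"ax":0,"ay":0,"az":0},{"claw":0.6,"dx":0,"dy":0,"dz":-1,"ax":0,"ay":0,"az":0},{"claw":1,"dx":0,"dy":0,"dz":-0.8,"ax":0,"ay":0,"az":0}]'
python3 - <<'E'
from h import *
where((-134,122,150))
c=snap('side','s3.png');cv2.imwrite('pics/s3c.png',cv2.resize(c['color'][120:270,160:360,::-1],None,fx=4,fy=4,interpolation=cv2.INTER_CUBIC))
E
```

```text
time: 5.53
ee_pos: [0.5433, -0.0633, 0.1532]
eef_rot: [0.786, 0.618, 0.001, 0.0]
ft_force: [1.4, 0.4, -0.4]
width: 0.0284
grip_force: 0.0
t 5.53 holder mm [-105.3    0.3] z 153.2 yaw of tool x rel holder -0.25 tilt [ 0.001  0.002 -1.   ] F holder [ 0.7 -1.2] -0.4 w 0.0284
rows units [-0.97 -4.05  0.1 ]
```

View pics/s3c.png

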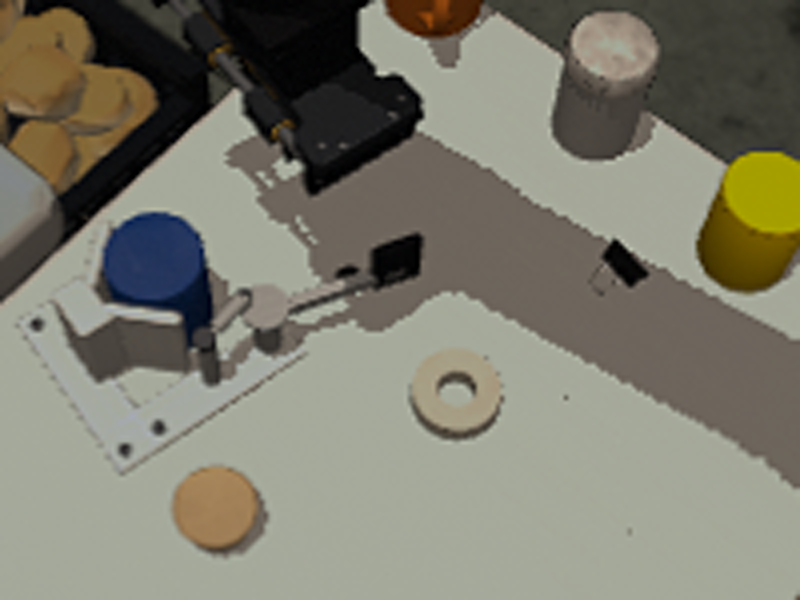

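The tin (crop (155,265)) sits in the V between both cheeks, and the lever is open with its tab at (397,258). Next I'll move to the robot side of the tab.

```bash
python3 -m crank '[{"claw":1,"dx":-0.2,"dy":-0.7,"dz":0,"ax":0,"ay":0,"az":0},{"claw":1,"dx":-0.2,"dy":-0.7,"dz":0,"ax":0,"ay":0,"az":0},{"claw":1,"dx":-0.2,"dy":-0.7,"dz":0,"ax":0,"ay":0,"az":0},{"claw":1,"dx":-0.2,"dy":-0.7,"dz":0,"ax":0,"ay":0,"az":0},{"claw":1,"dx":-0.17,"dy":-0.7,"dz":0,"ax":0,"ay":0,"az":0},{"claw":1,"dx":0,"dy":-0.6,"dz":0,"ax":0,"ay":0,"az":0},{"claw":1,"dx":0,"dy":0,"dz":0,"ax":0,"ay":0,"az":0}]'
python3 -m crank '[{"claw":1,"dx":0,"dy":0,"dz":0.8,"ax":0,"ay":0,"az":0},{"claw":1,"dx":0,"dy":0,"dz":0.8,"ax":0,"ay":0,"az":0},{"claw":1,"dx":0,"dy":0,"dz":0.8,"ax":0,"ay":0,"az":0},{"claw":1,"dx":0,"dy":0,"dz":0.65,"ax":0,"ay":0,"az":0},{"claw":1,"dx":0,"dy":0,"dz":0,"ax":0,"ay":0,"az":0}]'
python3 -c "
from h import *
where((-130,108,61))"
```

```text
time: 6.17
ee_pos: [0.414, -0.0625, 0.1507]
eef_rot: [0.786, 0.618, -0.001, -0.0]
ft_force: [0.3, -0.0, 0.7]
width: 0.0009
grip_force: 0.0
time: 6.58
ee_pos: [0.4147, -0.0624, 0.0564]
eef_rot: [0.786, 0.618, -0.001, -0.002]
ft_force: [-0.9, -0.6, -0.4]
width: 0.0003
grip_force: 0.0
t 6.58 holder mm [-134.2  125.7] z 56.4 yaw of tool x rel holder -0.24 tilt [ 0.001 -0.005 -1.   ] F holder [-0.8  0.7] -0.4 w 0.0003
rows units [ 0.14  0.59 -0.16]
```

```bash
python3 -m crank '[{"claw":1,"dx":0.02,"dy":0.33,"dz":0,"ax":0,"ay":0,"az":0},{"claw":1,"dx":0.02,"dy":0.33,"dz":0,"ax":0,"ay":0,"az":0},{"claw":1,"dx":-0.1,"dy":0.37,"dz":0,"ax":0,"ay":0,"az":0},{"claw":1,"dx":-0.1,"dy":0.37,"dz":0,"ax":0,"ay":0,"az":0},{"claw":1,"dx":0,"dy":0,"dz":0,"ax":0,"ay":0,"az":0}]'
python3 - <<'E'
from h import *
where((-141.5,59,56))
c=snap('side','s4.png');cv2.imwrite('pics/s4c.png',cv2.resize(c['color'][120:270,160:360,::-1],None,fx=4,fy=4,interpolation=cv2.INTER_CUBIC))
E
```

```text
time: 7.0
ee_pos: [0.4591, -0.0786, 0.0609]
eef_rot: [0.787, 0.617, 0.001, 0.001]
ft_force: [-2.8, -0.1, 2.6]
width: 0.0003
grip_force: 1.4
t 7.0 holder mm [-139.7   78.7] z 60.9 yaw of tool x rel holder -0.34 tilt [ 0.001  0.003 -1.   ] F holder [-0.8  2.7] 2.6 w 0.0003
rows units [-0.06  0.66  0.17]
```

View pics/s4c.png

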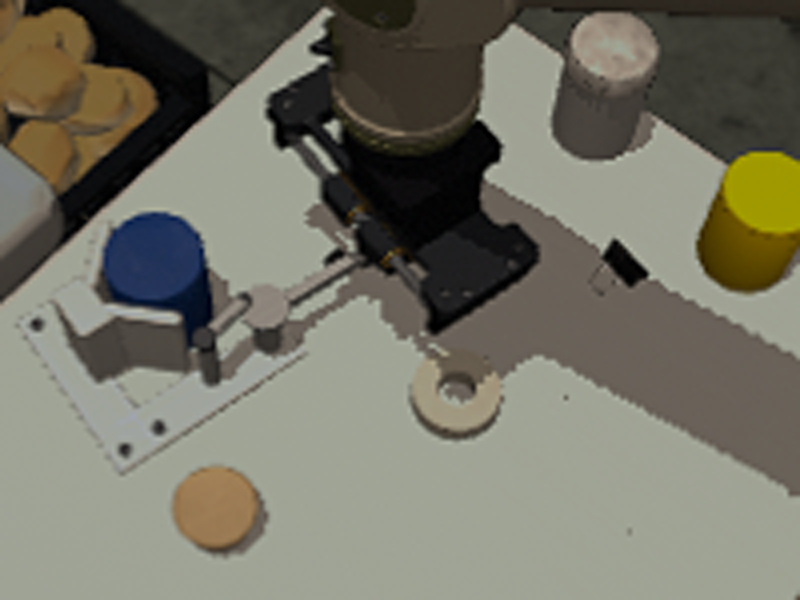

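The bar has turned (it now runs from (270,305) to (360,260)), the contact force is about 3 N, and the tin hasn't moved. I'll carry the lever along its arc past the centre.

```bash
python3 -m crank '[{"claw":1,"dx":-0.03,"dy":0.33,"dz":0,"ax":0,"ay":0,"az":0},{"claw":1,"dx":-0.03,"dy":0.33,"dz":0,"ax":0,"ay":0,"az":0},{"claw":1,"dx":0.07,"dy":0.4,"dz":0,"ax":0,"ay":0,"az":0},{"claw":1,"dx":0.07,"dy":0.42,"dz":0,"ax":0,"ay":0,"az":0},{"claw":1,"dx":0,"dy":0,"dz":0,"ax":0,"ay":0,"az":0}]'
python3 -m crank '[{"claw":1,"dx":0.13,"dy":0.31,"dz":0,"ax":0,"ay":0,"az":0},{"claw":1,"dx":0.13,"dy":0.31,"dz":0,"ax":0,"ay":0,"az":0},{"claw":1,"dx":0.16,"dy":0.23,"dz":0,"ax":0,"ay":0,"az":0},{"claw":1,"dx":0.16,"dy":0.23,"dz":0,"ax":0,"ay":0,"az":0},{"claw":1,"dx":0,"dy":0,"dz":0,"ax":0,"ay":0,"az":0}]'
python3 -c "
from h import *
where((-120,1.5,56))"
```

```text
time: 7.47
ee_pos: [0.502, -0.0863, 0.0602]
eef_rot: [0.787, 0.617, 0.001, 0.001]
ft_force: [-0.5, -0.3, -0.2]
width: 0.0002
grip_force: 0.4
time: 7.88
ee_pos: [0.5373, -0.0757, 0.0599]
eef_rot: [0.786, 0.618, 0.001, 0.0]
ft_force: [-0.1, 1.0, -0.0]
width: 0.0004
grip_force: 0.0
t 7.88 holder mm [-118.8    3.3] z 59.9 yaw of tool x rel holder -0.22 tilt [ 0.001  0.002 -1.   ] F holder [1.  0.4] -0.0 w 0.0004
rows units [-0.04  0.06  0.13]
```

```bash
python3 -m crank '[{"claw":1,"dx":-0.7,"dy":0,"dz":0,"ax":0,"ay":0,"az":0},{"claw":1,"dx":-0.7,"dy":0,"dz":0,"ax":0,"ay":0,"az":0},{"claw":1,"dx":0,"dy":0,"dz":-0.9,"ax":0,"ay":0,"az":0},{"claw":1,"dx":0,"dy":0,"dz":-0.9,"ax":0,"ay":0,"az":0},{"claw":1,"dx":0,"dy":0,"dz":-0.9,"ax":0,"ay":0,"az":0},{"claw":1,"dx":0,"dy":0,"dz":-0.9,"ax":0,"ay":0,"az":0},{"claw":1,"dx":0,"dy":0,"dz":0,"ax":0,"ay":0,"az":0}]'
python3 - <<'E'
from h import *
where()
c=snap('side','s5.png');cv2.imwrite('pics/s5c.png',cv2.resize(c['color'][120:270,160:360,::-1],None,fx=4,fy=4,interpolation=cv2.INTER_CUBIC))
E
```

```text
time: 8.47
ee_pos: [0.528, -0.1179, 0.173]
eef_rot: [0.787, 0.618, 0.002, 0.003]
ft_force: [0.9, -0.3, 0.7]
width: 0.0005
grip_force: 0.0
t 8.47 holder mm [-161.9    2.5] z 173.0 yaw of tool x rel holder -0.29 tilt [-0.     0.008 -1.   ] F holder [-0.1 -1. ] 0.7 w 0.0005
```

View pics/s5c.png

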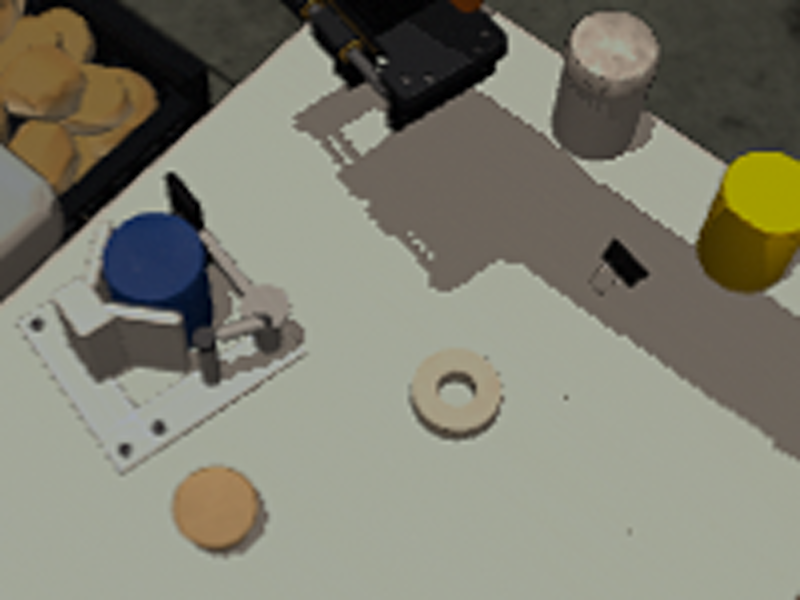

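The lever has snapped across the mouth (hub (268,305), tab (185,200)) against the seated tin, and nothing else has moved. I'll do a quick numeric check, then hand in.

```bash
python3 - <<'E'
from h import *
c=dict(np.load('pics/s5.npz'))
f=lambda u,v:((u+.5)/4-.5+160,(v+.5)/4-.5+120)
h=lambda p:(HR.T@(p[:2]-HT)*1e3).round(1)
tab=h(onz(c,*f(185,188),.084)); tin=h(onz(c,*f(155,254),.087)); d=tab-np.array([-45,62])
ang=np.radians((np.degrees(np.arctan2(d[1],d[0]))%360)-165)
print('tab',tab,'tin',tin,'lever angle',ang)
if abs(ang-1.83)<.15 and np.hypot(*tin)<8: print(r.close_job())
E
```

```text
tab [-46.2 -33.2] tin [-1.8 -0.4] lever angle 1.8199913401063947
the job is handed in; nothing more can be done
None
```

The tin is seated upright against both cheeks and the lever has snapped over onto it at about 1.82 rad; nothing else was moved, and the job was handed in at about 8.5 s.

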